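Open the push-and-turn safety cap of the clamped waste jar

ROBOT

A 6-joint arm with a two-finger parallel gripper is mounted at the origin on a cart in front of the work surface, level with it; the furniture and walls round the work are solid. World frame = base frame: x ahead of the robot, y to its left, z up, the work surface at z = 0. Lengths are in mm, angles in rad, forces in N, time in s.
With the tool pointing down it reaches from about 400 to 925 mm from the base axis. Payload 12.5 kg.
Tool frame: the origin (TCP) lies at the very end of the fingers, on their centre line; the grasp point (between the pads) lies 19 mm behind it; z points along the fingers, y is the line along which they close (so a half turn about z gives the same grasp; the last joint's range is limited). The gripper opens to 95 mm and grips with 3 to 60 N. Pads are 20 mm wide; open, the fingers measure 119 mm over their backs; the gripper's body (75 mm by 180 mm) begins 59 mm behind the grasp point.
Start: joints at [1.015, 0.491, 1.559, -0, 1.092, -0.106], TCP at [271.728, 562.86, 214.661] pointing down, gripper open.
Joint ranges: [-3.1, 3.1], [-0.84, 2.19], [0.05, 2.79], [-1.13, 4.28], [0.06, 2.93], [-2.69, 2.69]. Speed limits (rad/s): [2.22, 2.22, 2.79, 3.14, 3.14, 3.14].

INTERFACE

Orientations are given as [roll, pitch, yaw] about the fixed x, y, z axes, in that order (R = Rz(yaw) Ry(pitch) Rx(roll)).
In Python, from cell import env, imaging, order gives the robot as it stands (env), with the cameras (imaging) and the job (order).
- The arm moves only by the shell command python3 steer.py, which reads ROWS from standard input. ROWS is a JSON list of rows, 1 to 5 of them, each an object with the fields dx, dy, dz (the shift in mm), yaw (a turn about the tool's z in rad), jaw (the opening from 0.0 (shut) to 1.0 (fully open)); a field left out counts as zero (the opening has to be given); each row is the pose to reach, as a shift and turn from the pose commanded when the command began, along the tool's axes at that moment; what a row does not reach only later rows make up. A row lasts 1/12 s, in which the tool goes at most 41.7 mm and 0.125 rad, less where a joint would pass 70% of its speed; a pose out of reach is approached as far as the arm can. The fingers move at their own pace and stop on an object; the grip force is fixed at half the most. Time passes only in rows, so rows that do not move let the fingers close. It prints the time, the measured TCP pose, the force, the opening and the grip force at its end. Input that does not fit is refused with a message, and nothing moves.
- env.state(): the state, without advancing time (a new reading comes with each control period).
- imaging.read_camera(name): name is "scene" or "top" or "wrist"; returns (picture, depth): 384x512x3 uint8, red, green, blue; 384x512 float32, mm along the optical axis (not along the pixel's ray), 0 where there is no reading.
- imaging.camera_info(name): a dict with "vertical_fov" (degrees; the focal length in pixels is half the picture's height over the tangent of half this angle, whatever the lens; pixels are square), "cx", "cy" (the principal point, pixels), "origin" and "attitude" of the camera in the world. Camera axes: x right, y down, z forward; pixel columns grow to the right and rows downward; lengths in mm; the calibration is good to about 2 mm. A picture is of the moment at which its call begins: read the wrist's pose just before it. camera_info takes no time and is no camera call; for the wrist camera it gives the pose at the moment of the call.
- order.job_done(): hands the job in; it is judged then, once.
The state is a dict: "t": time; "joints": joint angles; "qvel": joint speeds; "tau": joint torques, N m; "eef_pos": TCP position; "tcp_rot": TCP orientation; "ft_force": force on the tool from outside, world axes, zero at the start; "moment": the same for the moment, N m; "opening": opening from 0.0 (shut) to 1.0 (fully open); "grip_force": force on a finger pad.
Only numpy, scipy, OpenCV 4.12 (cv2) and the standard library are available. Lean on these libraries where they do the work, as an engineer would, in place of code of your own. Each camera call takes 0.05 s, during which the arm holds its last target. There are 200 camera calls.

TASK

The empty solvent-waste jar has to be opened for filling. Press its safety cap down firmly, and while it is held down turn it anticlockwise (seen from above) until you feel it come up against its stop, without wrenching it or crushing the jar; let it spring up, lift it off, and set it down, not dropped, right way up and flat on the floor of the steel drip tray. Do not disturb the dropper bottle, the round lens box or the mirror mount.

Things in the scene. Friction and masses are not known exactly. Their poses are not given: they have to be found in the camera images.
- jar: White wide-mouth plastic jar, 76 mm diameter, in a dark clamp ring on a square aluminium foot 104 x 104 x 10 mm bolted to the table; it cannot move. Origin: centre of the foot's underside, z up. Neck rim 130 mm above the table.
- jar_mouth (a point): Centre of the neck rim, 130 mm above the jar's origin. Three lugs of the hidden inner cap sit under lands of the neck. They must be driven anticlockwise against a hard stop and are free to lift only in about the last 12 degrees before it. How far that is differs each time: 30 to 115 degrees of pressed turning, in one or more strokes; it cannot be seen, only felt
- cap: Outer shell of the black two-piece safety cap, ribbed edge, 66 mm diameter, 165 g in all. Origin: centre of its skirt's lower edge, 11 mm below the rim at the start; z up. Flat top face 30 mm above the origin; on it a straight grip bar along the cap's x axis, 58 mm long, 12 mm wide (y), 24 mm high (top 54 mm above the origin). Straddle or grip it from above
- cap_face (a point): Centre of the cap's top face (foot of the bar), 30 mm above its origin. Unpressed, the shell spins idly on the inner cap. Beyond 3 mm of press (12 N) its 12 teeth drive the inner cap; hard bottom at 5 mm (20 N). If tooth meets tooth it first halts at 3 mm and drops in on turning. Turning takes about 0.1 N m until the stop, where 0.4 N m is plenty. Let go, it springs up
- tray: Shallow steel drip tray, 156 x 126 mm over its rim (long side along its x axis), 15.5 mm high, floor 2 mm thick, inside 146 x 116 mm; loose, 0.6 kg. Origin: centre of its underside
- dropper: Brown glass dropper bottle with a black cap, 38 mm diameter, 115 mm high, standing loose; origin at the centre of its underside. A bystander
- lens_box: Round white lens box, 41 mm diameter, 18 mm high, loose; origin at the centre of its underside. A bystander
- mount: Black square mirror mount with two silver thumbscrews on top, 51 x 51 x 39 mm, loose; origin at the centre of its underside. A bystander

How it is judged (in metres and radians):
On the way, in this order (a step that is already met when the one before it is completed fails the run):
1. the cap is pressed down on the jar against its spring (z of cap in the frame of jar_mouth below -0.0135 m and horizontal distance between cap and jar_mouth below 0.01 m), for 0.1 s.
2. the loose cap is lifted clear of the jar's neck (z of cap in the frame of jar_mouth above 0.01 m), for 0.1 s.
At the end, for the whole second after the job is handed in: The cap lies at rest inside the drip tray with its skirt's edge on the tray's floor (within 4 mm), right way up (tilt under 0.12 rad), and the tray still stands flat on the table (x of cap in the frame of tray between -0.075 and 0.075 m and y of cap in the frame of tray between -0.06 and 0.06 m and z of cap in the frame of tray below 0.006 m and angle between cap's own z axis and vertical below 0.12 rad and angle between tray's own z axis and vertical below 0.05 rad and height (world z) of tray below 0.006 m and linear speed of cap below 0.02 m/s); the robot touches nothing.
It fails at once if the jar is strained: pressed, wrenched or pulled with more than 100 N in all, through the cap or directly (contact force between jar and anything else above 100 N).
It fails at once if the cap is dropped from more than about 20 mm above the tray's floor or the table (linear speed of cap above 0.5 m/s and contact force between the fingers and cap below 0.05 N and horizontal distance between cap and jar_mouth above 0.04 m and height (world z) of cap above 0.01 m).
It fails at once if the dropper bottle is moved more than 30 mm or tipped (distance of dropper from where it was at the start of the episode above 0.03 m or angle between dropper's own z axis and vertical above 0.5 rad).
It fails at once if the round lens box is moved more than 30 mm (distance of lens_box from where it was at the start of the episode above 0.03 m).
It fails at once if the mirror mount is moved more than 30 mm (distance of mount from where it was at the start of the episode above 0.03 m).
It also fails if it takes over 64 s, if anything falls off the work surface, if the arm or the gripper's body presses on something with over 40 N, if the wrist force passes 120 N, or if a joint passes its speed limit or range.

## Working session

There is one attempt and no reset: what is moved stays moved. The work goes in short steps, Python scripts to look and compute and a shell command to move; the robot and the scene stay as the last step left them, time stands still between calls to the robot, and variables do not carry over. Pictures are saved under pics/ and viewed, at most 10 in all, crops included, and the job is handed in when it is done.

```bash
ls; mkdir -p pics; cat > h.py <<'E'
from cell import env, imaging, order
import numpy as np, cv2
from scipy.spatial.transform import Rotation as R
def att(c):
    a=np.array(c["attitude"],float)
    return a if a.shape==(3,3) else R.from_euler('xyz',a).as_matrix()
def cloud(name):
    c=imaging.camera_info(name); im,d=imaging.read_camera(name)
    f=im.shape[0]/2/np.tan(np.radians(c["vertical_fov"])/2)
    v,u=np.mgrid[:d.shape[0],:d.shape[1]]
    P=np.stack([(u-c["cx"])/f*d,(v-c["cy"])/f*d,d],-1)@att(c).T+np.array(c["origin"])
    P[d==0]=np.nan
    return im,P
E
python3 - <<'E'
from h import *
for n in("scene","top"):
    print(n,imaging.camera_info(n)); im,P=cloud(n); np.save(f"pics/{n}.npy",P); cv2.imwrite(f"pics/{n}0.png",im[...,::-1])
print(env.state())
E
```

```text
cell.py
pics
steer.py
scene {'vertical_fov': 52.424068406154156, 'cx': 250.66892757918072, 'cy': 188.30666179850493, 'origin': array([ 159.39035834, -431.51929248,  766.99354642]), 'attitude': array([-2.44553485, -0.00610044, -0.89127614])}
top {'vertical_fov': 43.67498649849389, 'cx': 259.6896044834135, 'cy': 190.05066873461053, 'origin': array([479.2816809 , -94.10249163, 992.39371558]), 'attitude': array([-3.00882343, -0.03540539, -1.55519507])}
{'t': 0.1, 'joints': array([ 1.01540188e+00,  4.91483723e-01,  1.55941579e+00, -5.12087144e-06,
        1.09172011e+00, -1.05563429e-01]), 'qvel': array([ 0.00044159, -0.00123875, -0.00202298, -0.00102814,  0.00050062,
        0.00069032]), 'tau': array([ 2.10965103e-03, -6.13625908e+01, -2.58600730e+01,  6.93400344e-02,
        4.71233076e-02, -9.46708337e-05]), 'eef_pos': array([271.59425198, 562.64454532, 214.12046133]), 'tcp_rot': array([-3.14057093e+00, -1.03691898e-04,  2.69176395e+00]), 'ft_force': array([-0.97221284, -0.58435427, -0.2246873 ]), 'moment': array([-0.01268951, -0.03426424, -0.02450321]), 'grip_force': 0.0, 'opening': 0.9971373678024738}
```

View pics/top0.png

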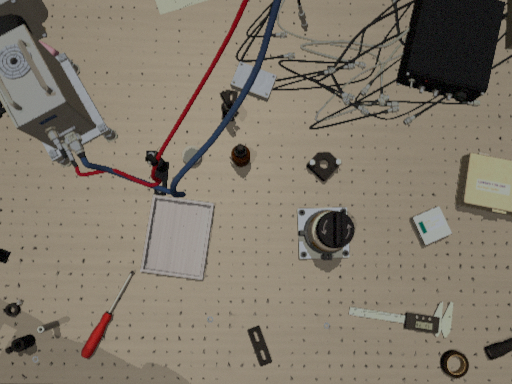

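View pics/scene0.png

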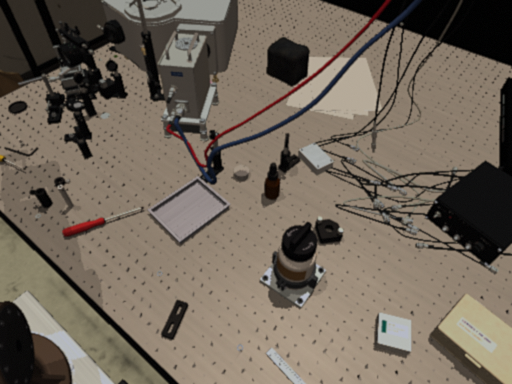

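The top view shows the capped jar at about (332,231) px, the tray at (178,238), the dropper at (241,155), the mount at (323,165) and the lens box at (193,157). The cap's bar runs roughly up and down in the picture. The scene view shows the same layout, with hoses behind the tray.

```bash
python3 - <<'E'
from h import *
for n in("top","scene"):
    P=np.load(f"pics/{n}.npy")
    print(n)
    T=np.load("pics/top.npy"); c=T[231,332]
    near=np.linalg.norm(P[...,:2]-c[:2],axis=-1)<70
    zz=P[...,2]
    print("z hist",np.histogram(zz[near],bins=np.arange(-10,200,10)))
    bar=near&(zz>160); q=P[bar]; r=cv2.minAreaRect(q[:,:2].astype(np.float32)); print("bar",bar.sum(),np.median(q[:,2]),q[:,:2].mean(0),r,cv2.boxPoints(r).tolist())
    top=near&(zz>140)&(zz<156); q=P[top]; print("face",np.median(q[:,2]),cv2.minEnclosingCircle(q[:,:2].astype(np.float32)))
    q=P[near&(zz>141)]; print("cap all",cv2.minEnclosingCircle(q[:,:2].astype(np.float32)))
    q=P[near&(zz>4)&(zz<16)];print("foot",cv2.minAreaRect(q[:,:2].astype(np.float32)))
T=np.load("pics/top.npy")
for nm,(u,v) in dict(tray=(178,238),dropper=(241,155),mount=(323,165),lens=(193,157)).items(): print(nm,T[v,u])
t=T[238,178]; m=(np.linalg.norm(T[...,:2]-t[:2],axis=-1)<105)&(T[...,2]>9)&(T[...,2]<22)
l,n_,=cv2.connectedComponents(m.astype(np.uint8))
cnt=np.bincount(n_[n_>0]); k=cnt.argmax(); q=T[n_==k]; print("tray",cnt[k],cv2.minAreaRect(q[:,:2].astype(np.float32)))
# tall things near the path
m=(T[...,2]>60); l,n_,st,ce=cv2.connectedComponentsWithStats(m.astype(np.uint8))
for i in range(1,l):
    if st[i,4]>15: q=T[n_==i]; print(np.nanmin(q,0).round(),np.nanmax(q,0).round(),st[i,4])
E
```

```text
top
z hist (array([342, 905, 518,   4,  21, 139, 189,  30,  33,  22, 124, 157,   0,
        23,  31, 512, 305,  41, 225,   0]), array([-10,   0,  10,  20,  30,  40,  50,  60,  70,  80,  90, 100, 110,
       120, 130, 140, 150, 160, 170, 180, 190]))
bar 266 172.61104967968504 [ 524.9987565  -256.45946353] ((525.6146240234375, -256.93548583984375), (11.562405586242676, 57.035728454589844), 89.92493438720703) [[497.0892028808594, -262.6793212890625], [554.1248779296875, -262.7540283203125], [554.1400146484375, -251.191650390625], [497.1043701171875, -251.116943359375]]
face 149.39646700594938 ((524.75537109375, -257.7444763183594), 33.42189407348633)
cap all ((524.75537109375, -257.7444763183594), 33.42189407348633)
foot ((521.2086181640625, -246.32424926757812), (135.80282592773438, 127.51392364501953), 1.091295838356018)
scene
z hist (array([464, 705, 301,  24, 103, 322, 138,  91,  85,  94, 200, 228,   5,
        95,  90, 631,  70,  64, 153,   0]), array([-10,   0,  10,  20,  30,  40,  50,  60,  70,  80,  90, 100, 110,
       120, 130, 140, 150, 160, 170, 180, 190]))
bar 217 171.31998
[... 467 characters left out ...]
18701171875, -257.77020263671875), (105.13367462158203, 104.89942932128906), 2.9535317420959473)
tray [509.76478036  38.65293295   1.80075799]
dropper [nan nan nan]
mount [ 668.42847762 -260.17859299    1.03072333]
lens [646.45012932  -3.87821445 164.21609526]
tray 851 ((517.8781127929688, 38.8060302734375), (127.08998107910156, 168.82440185546875), 83.19606018066406)
[620. 148.  60.] [982. 343. 261.] 10582
[615. -95.  60.] [870.  87. 297.] 1214
[ 583. -144.   60.] [861.  41. 319.] 1773
[ 957. -213.   61.] [ 970. -190.  126.] 110
[ 806. -624.   60.] [1013. -415.   87.] 7424
[665. -97.  60.] [685. -71. 116.] 154
[ 487. -291.   60.] [ 563. -220.  177.] 1503
[330. 268.  61.] [343. 280.  76.] 60
```

```bash
echo '[{"dx":-28,"dy":-21,"jaw":1},{"dx":-56,"dy":-43,"jaw":1},{"dx":-84,"dy":-64,"jaw":1},{"dx":-112,"dy":-86,"jaw":1},{"dx":-139,"dy":-107,"jaw":1}]' | python3 steer.py
echo '[{"dx":-28,"dy":-21,"jaw":1},{"dx":-56,"dy":-43,"jaw":1},{"dx":-84,"dy":-64,"jaw":1},{"dx":-112,"dy":-86,"jaw":1},{"dx":-139,"dy":-107,"jaw":1}]' | python3 steer.py
```

```text
t: 0.52
eef_pos: [350.7, 404.4, 214.4]
tcp_rot: [-3.141, -0.0, 2.692]
ft_force: [1.2, 0.4, 0.6]
opening: 1.002
grip_force: 0.0
t: 0.93
eef_pos: [429.4, 247.6, 214.5]
tcp_rot: [-3.141, -0.0, 2.692]
ft_force: [1.6, 0.1, 0.1]
opening: 1.001
grip_force: 0.0
```

```bash
python3 - <<'E'
from h import *
T=np.load("pics/top.npy")
m=(np.abs(T[...,0]-510)<62)&(np.abs(T[...,1]-39)<100)&(T[...,2]>11)&(T[...,2]<20)
q=T[m]; r=cv2.minAreaRect(q[:,:2].astype(np.float32)); print(m.sum(),r)
m=(np.abs(T[...,0]-510)<80)&(np.abs(T[...,1]-39)<110)&(T[...,2]>25)
print(m.sum(), T[m].min(0) if m.any() else 0, T[m].max(0) if m.any() else 0)
S=np.load("pics/scene.npy")
m=(np.abs(S[...,0]-510)<85)&(np.abs(S[...,1]-39)<110)&(S[...,2]>11)&(S[...,2]<20)
q=S[m]; print(cv2.minAreaRect(q[:,:2].astype(np.float32)),np.median(q,0))
E
```

```text
370 ((510.01031494140625, 39.75145721435547), (139.7519989013672, 123.43567657470703), 89.83624267578125)
54 [582.67512285  22.65309339  56.22852288] [589.99567805  41.14723032 121.05975351]
((503.6484375, 50.93924331665039), (148.0785369873047, 175.34786987304688), 83.17707061767578) [505.47679407  42.82970822  14.8500394 ]
```

```bash
echo '[{"dx":-14,"dy":-28,"jaw":1},{"dx":-28,"dy":-56,"jaw":1},{"dx":-41,"dy":-85,"jaw":1},{"dx":-54,"dy":-113,"jaw":1},{"dx":-68,"dy":-141,"jaw":1}]' | python3 steer.py
echo '[{"dx":-14,"dy":-28,"jaw":1},{"dx":-28,"dy":-56,"jaw":1},{"dx":-41,"dy":-85,"jaw":1},{"dx":-54,"dy":-113,"jaw":1},{"dx":-68,"dy":-141,"jaw":1}]' | python3 steer.py
echo '[{"dx":-14,"dy":-28,"jaw":1},{"dx":-28,"dy":-56,"jaw":1},{"dx":-41,"dy":-85,"jaw":1},{"dx":-54,"dy":-113,"jaw":1},{"dx":-68,"dy":-141,"jaw":1}]' | python3 steer.py
echo '[{"dx":-20,"dy":2,"yaw":0.12,"jaw":1},{"dx":-41,"dy":3,"yaw":0.24,"jaw":1},{"dx":-61,"dy":5,"yaw":0.36,"jaw":1},{"dx":-81,"dy":6,"yaw":0.48,"jaw":1},{"dx":-101,"dy":8,"yaw":0.6,"jaw":1}]' | python3 steer.py
echo '[{"yaw":0.12,"jaw":1},{"yaw":0.24,"jaw":1},{"yaw":0.36,"jaw":1},{"yaw":0.48,"jaw":1},{"yaw":0.6,"jaw":1}]' | python3 steer.py
echo '[{"yaw":0.12,"jaw":1},{"yaw":0.24,"jaw":1},{"yaw":0.36,"jaw":1},{"yaw":0.48,"jaw":1},{"yaw":0.6,"jaw":1}]' | python3 steer.py
echo '[{"yaw":0.12,"jaw":1},{"yaw":0.24,"jaw":1},{"yaw":0.36,"jaw":1},{"yaw":0.48,"jaw":1},{"yaw":0.6,"jaw":1}]' | python3 steer.py
echo '[{"yaw":0.12,"jaw":1},{"yaw":0.24,"jaw":1},{"yaw":0.292,"jaw":1},{"yaw":0.292,"jaw":1}]' | python3 steer.py
python3 - <<'E'
from h import *
im,P=cloud("wrist"); cv2.imwrite("pics/w0.png",im[...,::-1])
s=env.state(); print(s["joints"],s["eef_pos"],s["tcp_rot"],s["ft_force"])
near=np.linalg.norm(P[...,:2]-[525,-257.5],axis=-1)<60
q=P[near&(P[...,2]>160)&(P[...,2]<180)]; print(np.median(q[:,2]),cv2.minAreaRect(q[:,:2].astype(np.float32)))
q=P[near&(P[...,2]>140)&(P[...,2]<155)]; print(np.median(q[:,2]),cv2.minEnclosingCircle(q[:,:2].astype(np.float32)))
E
```

```text
t: 1.35
eef_pos: [428.5, 91.3, 214.5]
tcp_rot: [-3.142, -0.0, 2.692]
ft_force: [0.9, 0.4, 0.5]
opening: 0.998
grip_force: 0.0
t: 1.77
eef_pos: [428.4, -65.3, 214.6]
tcp_rot: [3.142, -0.0, 2.692]
ft_force: [0.4, -0.2, -0.1]
opening: 1.003
grip_force: 0.0
t: 2.18
eef_pos: [428.3, -221.9, 214.5]
tcp_rot: [3.141, -0.0, 2.692]
ft_force: [1.3, -0.4, 0.1]
opening: 1.004
grip_force: 0.0
t: 2.6
eef_pos: [523.9, -257.5, 214.3]
tcp_rot: [-3.141, -0.001, 2.086]
ft_force: [-0.9, -0.6, -0.6]
opening: 0.997
grip_force: 0.0
t: 3.02
eef_pos: [523.2, -257.0, 214.2]
tcp_rot: [-3.141, -0.0, 1.486]
ft_force: [-0.9, -0.7, -0.4]
opening: 1.003
grip_force: 0.0
t: 3.43
eef_pos: [523.1, -257.0, 214.3]
tcp_rot: [-3.141, -0.0, 0.886]
ft_force: [0.0, -0.2, -0.5]
opening: 1.001
grip_force: 0.0
t: 3.85
eef_pos: [523.1, -257.0, 214.3]
tcp_rot: [-3.141, 0.0, 0.286]
ft_force: [0.2, -0.4, 0.5]
opening: 0.996
grip_force: 0.0
t: 4.18
eef_pos: [523.1, -257.0, 214.3]
tcp_rot: [-3.141, 0.0, -0.003]
ft_force: [-0.3, 0.2, -0.2]
opening: 1.001
grip_force: 0.0
[-5.69959601e-01  4.31440988e-01  1.66501575e+00  1.26590176e-04
  1.04567055e+00  9.99720730e-01] [ 523.15654163 -256.98849203  214.3475328 ] [-3.14121154e+00  3.90612391e-04  1.05257800e-03] [-0.24588699 -0.53124031  0.14794182]
172.49983710723743 ((526.9510498046875, -257.2487487792969), (11.569109916687012, 57.449951171875), 89.61553955078125)
148.76913948482562 ((526.454345703125, -257.30633544921875), 33.341827392578125)
```

```bash
echo '[{"dx":2,"dy":0.5,"dz":20,"jaw":0.6},{"dx":2,"dy":0.5,"dz":40,"jaw":0.5},{"dx":2,"dy":0.5,"dz":52,"jaw":0.5},{"dx":2,"dy":0.5,"dz":60,"jaw":0.5},{"dx":2,"dy":0.5,"dz":63,"jaw":0.5}]' | python3 steer.py
echo '[{"jaw":0},{"jaw":0},{"jaw":0},{"jaw":0},{"jaw":0}]' | python3 steer.py
python3 -c "
from h import *
s=env.state(); print(s['eef_pos'],s['ft_force'],s['moment'],s['opening'],s['grip_force'])"
```

```text
t: 4.65
eef_pos: [524.9, -257.3, 150.4]
tcp_rot: [-3.141, 0.001, 0.001]
ft_force: [-0.3, 0.9, -0.4]
opening: 0.707
grip_force: 0.0
t: 5.07
eef_pos: [525.4, -257.6, 152.2]
tcp_rot: [3.141, -0.001, 0.0]
ft_force: [0.3, -0.3, -0.4]
opening: 0.352
grip_force: 0.0
[ 525.44256021 -257.64021276  152.19315619] [ 0.26437311 -0.32699172 -0.41609578] [-0.05733793  0.18434175  0.02678499] 0.35216182838183907 0.0
```

```bash
echo '[{"jaw":0},{"jaw":0},{"jaw":0},{"jaw":0},{"jaw":0}]' | python3 steer.py
echo '[{"dz":1,"jaw":0},{"dz":1.5,"jaw":0},{"dz":2,"jaw":0},{"dz":2,"jaw":0},{"dz":2,"jaw":0}]' | python3 steer.py
python3 -c "
from h import *
s=env.state(); print(s['eef_pos'],s['ft_force'],s['moment'],s['opening'],s['grip_force'])"
```

```text
t: 5.48
eef_pos: [525.3, -257.6, 151.6]
tcp_rot: [-3.142, -0.0, -0.0]
ft_force: [0.6, -0.4, 0.9]
opening: 0.126
grip_force: 30.0
t: 5.9
eef_pos: [525.3, -257.6, 150.1]
tcp_rot: [3.141, -0.0, -0.0]
ft_force: [-2.0, -0.1, 6.6]
opening: 0.127
grip_force: 30.0
[ 525.33896241 -257.58732521  150.07129993] [-1.99257862 -0.12414466  6.62292503] [ 0.08828122  0.51573231 -0.08236569] 0.12652890255685104 30.00003308057785
```

```bash
echo '[{"dz":1,"jaw":0},{"dz":1,"jaw":0},{"dz":2,"jaw":0},{"dz":2,"jaw":0}]' | python3 steer.py
echo '[{"dz":0.5,"jaw":0},{"dz":1,"jaw":0},{"dz":1.5,"jaw":0},{"dz":1.5,"jaw":0}]' | python3 steer.py
python3 -c "
from h import *
s=env.state(); print(s['eef_pos'],s['ft_force'],s['moment'],s['opening'],s['grip_force'])"
```

```text
t: 6.23
eef_pos: [525.6, -257.7, 148.9]
tcp_rot: [3.141, -0.001, -0.0]
ft_force: [-2.3, 1.3, 13.5]
opening: 0.124
grip_force: 30.0
t: 6.57
eef_pos: [525.9, -257.9, 148.8]
tcp_rot: [3.14, -0.003, -0.0]
ft_force: [-5.2, 2.7, 26.3]
opening: 0.121
grip_force: 30.0
[ 525.90958481 -257.91559215  148.80106908] [-5.17439619  2.73833469 26.27737773] [ 0.64903726  1.31918218 -0.02417115] 0.12140400844983855 30.012862980365753
```

```bash
for i in 1; do echo '[{"yaw":-0.03,"jaw":0},{"yaw":-0.06,"jaw":0},{"yaw":-0.09,"jaw":0},{"yaw":-0.12,"jaw":0},{"yaw":-0.15,"jaw":0}]' | python3 steer.py; python3 -c "
from h import *
s=env.state(); print(s['eef_pos'],s['tcp_rot'],s['ft_force'],s['moment'])"; done
```

```text
t: 6.98
eef_pos: [526.3, -258.2, 148.8]
tcp_rot: [3.139, -0.004, 0.151]
ft_force: [-3.0, 1.9, 23.1]
opening: 0.124
grip_force: 30.0
[ 526.32977034 -258.16459423  148.77637285] [ 3.1387187  -0.00359923  0.15107527] [-3.01486101  1.86419999 23.09109431] [ 0.38119918  0.85362006 -0.19550895]
```

```bash
echo '[{"dz":0.5,"yaw":-0.03,"jaw":0},{"dz":1,"yaw":-0.06,"jaw":0},{"dz":1,"yaw":-0.09,"jaw":0},{"dz":1,"yaw":-0.12,"jaw":0},{"dz":1,"yaw":-0.15,"jaw":0}]' | python3 steer.py; python3 -c "
from h import *
s=env.state(); print(s['eef_pos'],s['tcp_rot'],s['ft_force'],s['moment'])"
```

```text
t: 7.4
eef_pos: [526.3, -258.3, 147.4]
tcp_rot: [3.138, -0.003, 0.301]
ft_force: [-0.8, -0.7, 17.0]
opening: 0.124
grip_force: 30.0
[ 526.32005686 -258.25189692  147.39621864] [ 3.13805385e+00 -3.07166457e-03  3.01276331e-01] [-0.80215322 -0.67407817 17.00619173] [0.02435709 0.27540016 0.04574791]
```

```bash
cat > m.py <<'E'
from h import *
s=env.state(); print(s['eef_pos'].round(1),'yaw %.3f j6 %.2f'%(s['tcp_rot'][2],s['joints'][5]),s['ft_force'].round(1),s['moment'].round(2),round(s['opening'],3))
E
echo '[{"dz":0.5,"yaw":-0.04,"jaw":0},{"dz":1,"yaw":-0.08,"jaw":0},{"dz":1,"yaw":-0.12,"jaw":0},{"dz":1,"yaw":-0.16,"jaw":0},{"dz":1,"yaw":-0.2,"jaw":0}]' | python3 steer.py >/dev/null; python3 m.py
echo '[{"yaw":-0.04,"jaw":0},{"yaw":-0.08,"jaw":0},{"yaw":-0.12,"jaw":0},{"yaw":-0.16,"jaw":0}]' | python3 steer.py>/dev/null; python3 m.py
```

```text
[ 526.5 -258.5  146.7] yaw 0.502 j6 0.50 [-2.8  0.3 22.5] [-0.02  0.63 -0.03] 0.129
[ 526.5 -258.5  146.7] yaw 0.662 j6 0.34 [-1.5  0.3 22.5] [ 0.02  0.5  -0.12] 0.127
```

```bash

echo '[{"yaw":-0.03,"jaw":0},{"yaw":-0.06,"jaw":0},{"yaw":-0.09,"jaw":0},{"yaw":-0.12,"jaw":0}]' | python3 steer.py>/dev/null; python3 m.py
echo '[{"yaw":-0.03,"jaw":0},{"yaw":-0.06,"jaw":0},{"yaw":-0.09,"jaw":0},{"yaw":-0.12,"jaw":0}]' | python3 steer.py>/dev/null; python3 m.py
```

```text
[ 526.7 -258.5  146.7] yaw 0.781 j6 0.22 [-1.   0.3 21.2] [ 0.01  0.35 -0.12] 0.123
[ 526.7 -258.6  146.7] yaw 0.901 j6 0.10 [-1.2 -0.1 22. ] [-0.04  0.32 -0.12] 0.123
```

```bash

echo '[{"yaw":-0.03,"jaw":0},{"yaw":-0.06,"jaw":0},{"yaw":-0.09,"jaw":0},{"yaw":-0.12,"jaw":0}]' | python3 steer.py>/dev/null; python3 m.py
echo '[{"yaw":-0.03,"jaw":0},{"yaw":-0.06,"jaw":0},{"yaw":-0.09,"jaw":0},{"yaw":-0.12,"jaw":0}]' | python3 steer.py>/dev/null; python3 m.py
```

```text
[ 526.8 -258.6  146.7] yaw 1.021 j6 -0.02 [ 0.3 -0.2 21.2] [-0.04  0.2  -0.15] 0.125
[ 526.9 -258.6  146.7] yaw 1.141 j6 -0.14 [-0.6  0.2 21.6] [-0.03  0.16 -0.11] 0.124
```

```bash
echo "import sys; sys.exit(abs(s['moment'][2])>0.22)" >> m.py
echo '[{"yaw":-0.03,"jaw":0},{"yaw":-0.06,"jaw":0},{"yaw":-0.09,"jaw":0}]' | python3 steer.py>/dev/null; python3 m.py &&
echo '[{"yaw":-0.03,"jaw":0},{"yaw":-0.06,"jaw":0},{"yaw":-0.09,"jaw":0}]' | python3 steer.py>/dev/null && python3 m.py &&
echo '[{"yaw":-0.03,"jaw":0},{"yaw":-0.06,"jaw":0},{"yaw":-0.09,"jaw":0}]' | python3 steer.py>/dev/null && python3 m.py &&
echo '[{"yaw":-0.03,"jaw":0},{"yaw":-0.06,"jaw":0},{"yaw":-0.09,"jaw":0}]' | python3 steer.py>/dev/null && python3 m.py
```

```text
[ 526.8 -258.5  146.7] yaw 1.231 j6 -0.23 [-1.   0.8 22.9] [ 0.01  0.32 -0.23] 0.127True
```

```bash
sed -i 's/sys.exit(\(.*\))$/sys.exit(int(\1))/' m.py
echo '[{"jaw":0}]' | python3 steer.py>/dev/null; python3 m.py
echo '[{"yaw":-0.02,"jaw":0},{"yaw":-0.03,"jaw":0}]' | python3 steer.py>/dev/null; python3 m.py
```

```text
[ 526.8 -258.5  146.7] yaw 1.231 j6 -0.23 [-0.3  0.3 21.8] [ 0.01  0.24 -0.16] 0.125
[ 526.7 -258.5  146.7] yaw 1.260 j6 -0.26 [-1.2  0.4 22.6] [-0.01  0.3  -0.42] 0.125
```

```bash
echo '[{"jaw":0}]' | python3 steer.py>/dev/null; python3 m.py
echo '[{"yaw":-0.01,"jaw":0},{"yaw":-0.01,"jaw":0}]' | python3 steer.py>/dev/null; python3 m.py
```

```text
[ 526.7 -258.6  146.7] yaw 1.260 j6 -0.26 [-1.7  0.9 21. ] [-0.01  0.32 -0.39] 0.122
[ 526.7 -258.6  146.7] yaw 1.269 j6 -0.27 [-0.4  0.1 21.2] [-0.07  0.35 -0.45] 0.125
```

```bash
echo '[{"dz":-2,"yaw":0.01,"jaw":0},{"dz":-4,"yaw":0.01,"jaw":0},{"dz":-6,"yaw":0.01,"jaw":0},{"dz":-7,"yaw":0.01,"jaw":0},{"dz":-8,"yaw":0.01,"jaw":0}]' | python3 steer.py>/dev/null; python3 m.py
echo '[{"dz":-1,"jaw":0},{"dz":-2,"jaw":0},{"dz":-3,"jaw":0},{"dz":-4,"jaw":0}]' | python3 steer.py>/dev/null; python3 m.py
```

```text
[ 525.6 -257.9  152.2] yaw 1.260 j6 -0.26 [ 3.3 -2.8 -1.6] [-0.68 -0.48  0.02] 0.129
[ 525.4 -257.9  155.6] yaw 1.260 j6 -0.26 [ 4.4 -4.1 -4.7] [-0.98 -0.71  0.01] 0.125
```

```bash
echo '[{"dz":-4,"jaw":0},{"dz":-8,"jaw":0},{"dz":-12,"jaw":0},{"dz":-16,"jaw":0},{"dz":-20,"jaw":0}]' | python3 steer.py>/dev/null; python3 m.py && echo '[{"dz":-10,"jaw":0},{"dz":-20,"jaw":0},{"dz":-30,"jaw":0},{"dz":-40,"jaw":0},{"dz":-50,"jaw":0}]' | python3 steer.py>/dev/null; python3 m.py
python3 -c "
from h import *
im,_=imaging.read_camera('scene'); cv2.imwrite('pics/s1.png',cv2.resize(im[130:330,200:400,::-1],None,fx=3,fy=3))"
```

```text
[ 525.  -257.2  176.3] yaw 1.260 j6 -0.26 [-0.   0.  -1.8] [-0.11  0.11 -0.02] 0.124
[ 525.3 -257.6  227.5] yaw 1.260 j6 -0.26 [ 0.6  0.4 -1.6] [-0.13  0.08  0.06] 0.125
```

View pics/s1.png

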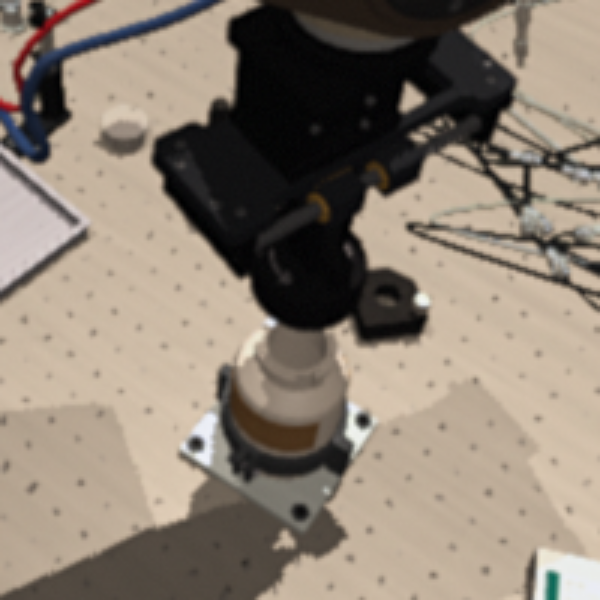

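The cap is off the neck and held level by its bar. I'll turn back to yaw 0 so the gripper body clears the hoses, then carry it to the tray.

```bash
echo '[{"yaw":0.1,"jaw":0},{"yaw":0.22,"jaw":0},{"yaw":0.34,"jaw":0},{"yaw":0.46,"jaw":0},{"yaw":0.58,"jaw":0}]' | python3 steer.py>/dev/null; echo '[{"yaw":0.12,"jaw":0},{"yaw":0.24,"jaw":0},{"yaw":0.36,"jaw":0},{"yaw":0.48,"jaw":0},{"yaw":0.6,"jaw":0}]' | python3 steer.py>/dev/null
echo '[{"yaw":0.05,"jaw":0},{"yaw":0.08,"jaw":0},{"yaw":0.08,"jaw":0}]' | python3 steer.py>/dev/null; python3 m.py
echo '[{"dx":-5,"dy":-15,"jaw":0},{"dx":-12,"dy":-40,"jaw":0},{"dx":-18,"dy":-65,"jaw":0},{"dx":-22,"dy":-90,"jaw":0},{"dx":-25,"dy":-105,"jaw":0}]' | python3 steer.py>/dev/null
echo '[{"dy":-20,"jaw":0},{"dy":-40,"jaw":0},{"dy":-60,"jaw":0},{"dy":-80,"jaw":0},{"dy":-100,"jaw":0}]' | python3 steer.py>/dev/null
echo '[{"dy":-20,"jaw":0},{"dy":-40,"jaw":0},{"dy":-60,"jaw":0},{"dy":-80,"jaw":0},{"dy":-92,"jaw":0}]' | python3 steer.py>/dev/null; python3 m.py
python3 -c "
from h import *
im,P=cloud('scene'); cv2.imwrite('pics/s2.png',cv2.resize(im[60:260,100:366,::-1],None,fx=3,fy=3))
im,P=cloud('wrist'); cv2.imwrite('pics/w2.png',im[...,::-1]); np.save('pics/w2.npy',P)"
```

```text
[ 525.3 -257.6  226.3] yaw -0.002 j6 1.00 [-0.6  0.1 -2.4] [0.01 0.14 0.  ] 0.123
[500.4  40.9 226.3] yaw 0.001 j6 1.52 [ 0.2 -0.4 -1.5] [-0.    0.16  0.04] 0.124
```

View pics/s2.png

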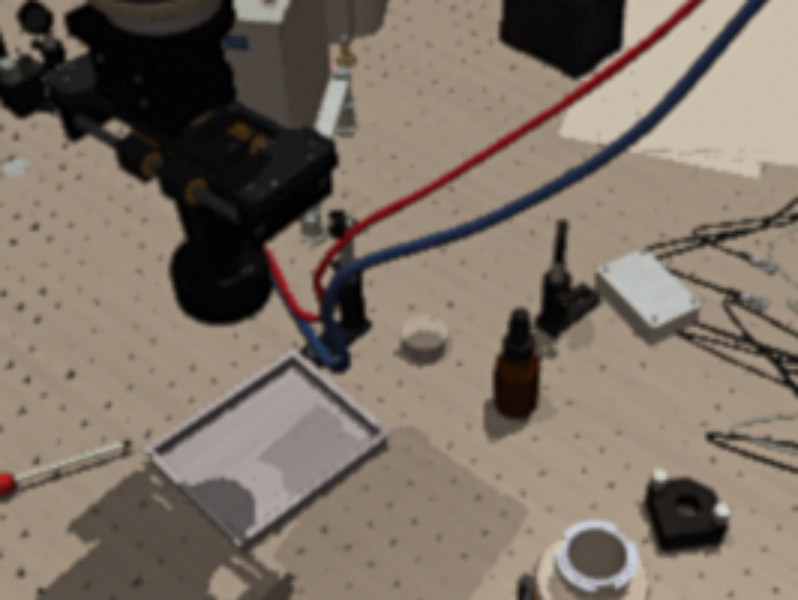

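View pics/w2.png

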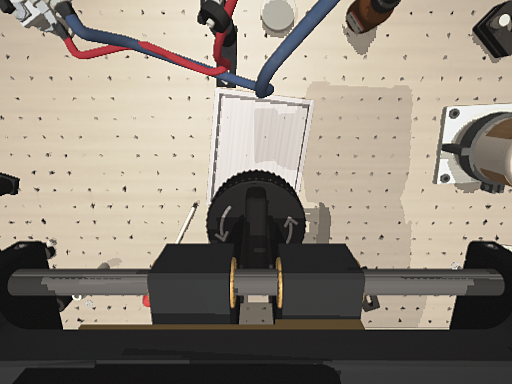

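Both views agree: the cap is level above the tray. The hoses stay beyond the tray's far edge (wrist row about 90), clear of the gripper. Now to lower it.

```bash
echo '[{"dz":15,"jaw":0},{"dz":40,"jaw":0},{"dz":65,"jaw":0},{"dz":90,"jaw":0},{"dz":110,"jaw":0}]' | python3 steer.py>/dev/null; python3 m.py
echo '[{"dz":15,"jaw":0},{"dz":30,"jaw":0},{"dz":45,"jaw":0},{"dz":56,"jaw":0},{"dz":65,"jaw":0}]' | python3 steer.py>/dev/null; 
echo '[{"dz":3,"jaw":0},{"dz":6,"jaw":0},{"dz":8,"jaw":0},{"dz":10,"jaw":0},{"dz":10,"jaw":0}]' | python3 steer.py>/dev/null; python3 m.py
```

```text
[500.2  38.6 114.7] yaw -0.000 j6 1.52 [ 0.5  0.3 -2.1] [-0.1   0.2   0.01] 0.122
[500.5  39.4  41.3] yaw -0.000 j6 1.52 [-0.2 -0.2 -0.9] [-0.05  0.21 -0.  ] 0.124
```

```bash
echo '[{"dz":1,"jaw":0},{"dz":2,"jaw":0},{"dz":3,"jaw":0},{"dz":4,"jaw":0},{"dz":4,"jaw":0}]' | python3 steer.py>/dev/null; python3 m.py
echo '[{"dz":0.5,"jaw":0},{"dz":1,"jaw":0},{"dz":1.5,"jaw":0},{"dz":1.5,"jaw":0}]' | python3 steer.py>/dev/null; python3 m.py
```

```text
[500.3  39.5  37. ] yaw -0.000 j6 1.52 [-0.6  0.1 -1.4] [-0.04  0.23  0.02] 0.126
[500.3  39.5  35.6] yaw -0.000 j6 1.52 [ 0.1  0.  -1.4] [0.02 0.21 0.02] 0.126
```

```bash
echo '[{"dz":0.5,"jaw":0},{"dz":1,"jaw":0},{"dz":1,"jaw":0}]' | python3 steer.py>/dev/null; python3 m.py
echo '[{"dz":0.5,"jaw":0},{"dz":1,"jaw":0},{"dz":1,"jaw":0}]' | python3 steer.py>/dev/null; python3 m.py
```

```text
[500.4  39.5  34.7] yaw -0.000 j6 1.52 [-0.1 -0.6  0.3] [-0.02  0.26  0.06] 0.121
[500.5  39.5  34.3] yaw -0.000 j6 1.52 [-2.8 -0.  11.6] [-0.02  0.7  -0.01] 0.126
```

The cap is down, with floor contact felt at the expected height. I'll ease off, open and lift away.

```bash
echo '[{"dz":-0.7,"jaw":0},{"dz":-0.7,"jaw":0.2},{"dz":-0.7,"jaw":0.3},{"dz":-0.7,"jaw":0.4},{"dz":-0.7,"jaw":0.5}]' | python3 steer.py
echo '[{"jaw":0.5},{"jaw":0.5},{"dz":-5,"jaw":0.5},{"dz":-15,"jaw":0.5},{"dz":-35,"jaw":0.5}]' | python3 steer.py
echo '[{"dz":-20,"jaw":0.5},{"dz":-50,"jaw":0.5},{"dz":-80,"jaw":0.5},{"dz":-110,"jaw":0.5},{"dz":-140,"jaw":0.5}]' | python3 steer.py
python3 - <<'E'
from h import *
im,P=cloud("top"); cv2.imwrite("pics/t3.png",im[...,::-1])
im,P=cloud("wrist"); cv2.imwrite("pics/w3.png",im[...,::-1])
n=np.linalg.norm(P[...,:2]-[500,40],axis=-1)<45
for lo,hi in((25,40),(48,65)):
    q=P[n&(P[...,2]>lo)&(P[...,2]<hi)]
    A=np.c_[q[:,:2]-q[:,:2].mean(0),np.ones(len(q))]; print(len(q),np.linalg.lstsq(A,q[:,2],rcond=None)[0],cv2.minEnclosingCircle(q[:,:2].astype(np.float32)))
E
```

```text
t: 17.22
eef_pos: [500.3, 39.5, 34.2]
tcp_rot: [-3.141, 0.0, -0.0]
ft_force: [0.1, 0.0, -0.9]
opening: 0.346
grip_force: 0.0
t: 17.63
eef_pos: [499.6, 39.5, 69.0]
tcp_rot: [-3.141, 0.003, -0.0]
ft_force: [-0.5, 0.1, -0.3]
opening: 0.501
grip_force: 0.0
t: 18.05
eef_pos: [499.9, 39.5, 211.9]
tcp_rot: [-3.142, -0.001, -0.0]
ft_force: [0.6, -0.6, 0.3]
opening: 0.499
grip_force: 0.0
1623 [-8.96474644e-03  1.28906666e-03  3.16929969e+01] ((501.5895690917969, 40.00049591064453), 33.24919509887695)
479 [-1.06840566e-02  3.16555478e-02  5.52778806e+01] ((501.62005615234375, 41.64823532104492), 28.990018844604492)
```

View pics/w3.png

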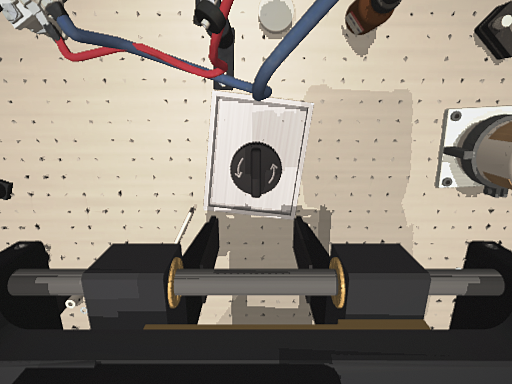

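The cap lies flat in the tray at about (257,168) px. Its face is at z = 31.7 mm (32 expected) and its tilt is about 0.01 rad. Handing in.

```bash
python3 -c "
from cell import env, imaging, order
print(order.job_done())"
```

```text
the job is handed in; nothing more can be done
None
```

The jar is open: I pressed the cap, turned it to its stop (about 0.45 N m felt), lifted it off and set it flat, right way up, on the drip tray floor. The bystanders were never touched, and I handed the job in at about 18 s; no verdict was printed.

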